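Seat the vial rotor on its splined drive stub

TASK

Take the blue vial rotor (the one with the cross-shaped bore) and put it on the brass four-toothed stub of the grey drive unit: turn it until the slots of its bore line up with the teeth, then lower it, without letting it drop, until it lies fully home on the drive's dark plate, and let go. Leave the grey rotor where it stands.

Things in the scene. Friction and masses are not known exactly. Their poses are not given: they have to be found in the camera images.
- rotor_mid (a point): Blue rotor, loose, about 0.2 kg: flange 108 mm across, 10 mm thick; square boss 54 x 54, its top 50 mm above the underside; 4 fixed vials off its corners, tops 43 mm up. Cross bore right through, slots 14 wide, 45 long. Point: on the axis, 25 mm above the underside. x, y: square to the boss faces and along the slots; quarter turns are alike. Grip across opposite boss faces; any yaw.
- stub_foot (a point): Foot of the brass stub, on its axis, on the dark plate where the rotor's underside rests when home. Core 15 mm thick, nose to 42 mm above this point; four teeth in a cross, 6 mm wide, 36 mm tip to tip, 32 mm high, then narrower to 35. x, y: along the teeth; z up. Locked, does not turn. Bore play 4 mm, 12 degrees; turned further the rotor rests on the teeth. Any quarter turn fits.
- drive: Grey drive unit, fixed: a round housing 116 mm across with a round dark plate 98 mm across whose top is 45 mm above the worktop, and the brass stub upright in its middle. Origin: centre of its underside. The teeth stand at an angle of their own, given by stub_foot.
- spare_mid (a point): Grey rotor, to be left where it stands: the same outside size and shape as the blue one, but with black-capped brown vials and a round 16 mm bore that does not fit the stub. Point: on its axis, 25 mm above its underside. The two rotors may have changed places.
Mind the look-alikes: they are no part of the job. There is more than one size of the part that bears rotor_mid; the job needs the larger.

How it is judged:
At the end, for the whole second after the job is handed in: The blue rotor lies on the stub fully home (its centre 25 mm above the stub's foot, within 5 mm), on its axis within 10 mm, upright within 6 degrees, at rest (z of rotor_mid in the frame of stub_foot between 0.02 and 0.03 m and horizontal distance between rotor_mid and stub_foot below 0.01 m and angle between rotor_mid's own z axis and vertical below 0.1 rad and linear speed of rotor below 0.02 m/s); the robot touches nothing.
It fails at once if the blue rotor is dropped onto the drive (faster than 0.5 m/s while over the stub) (horizontal distance between rotor_mid and stub_foot below 0.02 m and z of rotor_mid in the frame of stub_foot below 0.08 m and linear speed of rotor above 0.5 m/s).
It fails at once if the grey rotor is moved more than 30 mm from where it stood (distance of spare_mid from where it was at the start of the episode above 0.03 m).
It also fails if it takes over 40 s, if anything falls off the work surface, if the arm or the gripper's body presses on something with over 40 N, if the wrist force passes 120 N, or if a joint passes its speed limit or range.

ROBOT

A 7-joint arm with a two-finger parallel gripper is mounted at the origin on the work surface; the furniture and walls round the work are solid. World frame = base frame: x ahead of the robot, y to its left, z up, the work surface at z = 0. Lengths are in m, angles in rad, forces in N, time in s.
With the tool pointing down it reaches from about 0.4 to 0.85 m from the base axis. Payload 10.4 kg.
Tool frame: the origin (TCP) lies on the centre line of the jaws, within the pads' length; the fingertips stand r.finger_overhang ahead of it and the grasp point (between the pads) lies 5 mm behind it (r.finger_overhang is the distance from the TCP to the fingertips, in m); z points along the fingers, y is the line along which they close (so a half turn about z gives the same grasp; the last joint's range is limited). The gripper opens to 87 mm and grips with 3 to 60 N. Pads are 19 mm wide; open, the fingers measure 117 mm over their backs; the gripper's body (75 mm by 190 mm) begins 51 mm behind the grasp point.
Start: joints at [1.121, 0.332, -0.065, 1.46, 0.022, 1.35, -0.088], TCP at [0.259, -0.569, 0.237] pointing down, gripper open.
Joint ranges: [-2.6, 2.6], [-0.5, 2.12], [-1.47, 1.34], [0.16, 2.42], [-1.27, 4.41], [0.06, 2.06], [-2.6, 2.6]. Speed limits (rad/s): [2.22, 2.22, 2.79, 2.79, 3.14, 3.14, 3.14].

INTERFACE

Orientations are given as a unit quaternion [x, y, z, w].
In Python, from bench import read_state, viewer, r gives the robot as it stands.
- The arm moves only by the tool carry_out, never from a script. Its argument "moves" is a list of rows, each a list of 6 numbers: the shift along the tool's x, y, z in units of 40 mm (1.0 is 40 mm), then the turn, a rotation vector about the tool's x, y, z in units of 8 degrees (1.0 is 8 degrees). A call has 1 to 20 rows; each row shifts and turns the commanded pose from where the row before left it, along the tool's axes as they then stand; what a row does not reach is not made up. A row lasts 1/8 s, in which the tool goes at most 62.5 mm and 10.7 degrees, less where a joint would pass 70% of its speed; a pose out of reach is approached as far as the arm can. A call is refused whole if a number of a shift passes 1 or a number of a turn 1, either way. A call with a gripper value outside its range is refused whole. "fingers" is the finger opening in mm, from 0 to 87, set as the call begins (left out, the last holds). The fingers move at their own pace and stop on an object; "force" is the grip in N (left out, the last holds). Time passes only in rows, so rows that do not move let the fingers close. It gives the time, the measured TCP pose, the force, the opening and the grip force at its end, in the units of the state.
- read_state(): the state, without advancing time (a new reading comes with each control period).
- viewer.camera(name): name is "side" or "top" or "wrist"; returns a dict with "pixels" (400x640x3 uint8, red, green, blue), "range_z" (400x640 float32, m along the optical axis (not along the pixel's ray), 0 where there is no reading), "fx", "fy", "cx", "cy" (pixels), "xyz" and "orientation" of the camera in the world. Camera axes: x right, y down, z forward; pixel columns grow to the right and rows downward; lengths in m; the calibration is good to about 2 mm. A picture is of the moment at which its call begins.
- r.close_job(): hands the job in; it is judged then, once.
The state is a dict: "time": time; "joint_positions": joint angles; "joint_vel": joint speeds; "joint_torque": joint torques, N m; "ee_pos": TCP position; "eef_rot": TCP orientation; "ft_force": force on the tool from outside, world axes, zero at the start; "torque": the same for the moment, N m; "width": finger opening in m; "grip_force": force on a finger pad.
Only numpy, scipy, OpenCV 4.12 (cv2) and the standard library are available. Lean on these libraries where they do the work, as an engineer would, in place of code of your own. Each camera call takes 0.05 s, during which the arm holds its last target. There are 200 camera calls.

## Working session

There is one attempt and no reset: what is moved stays moved. The work goes in short steps, Python scripts to look and compute and a tool call to move; the robot and the scene stay as the last step left them, time stands still between calls to the robot, and variables do not carry over. Pictures are saved under pics/ and viewed, at most 10 in all, crops included, and the job is handed in when it is done.

Besides the shell and the picture viewer there is one more tool, called after "Emit:" as name(argument=value, ...) on one line, values as JSON. carry_out: Moves the arm, as the interface text tells. Its arguments: {"type":"object","properties":{"moves":{"type":"array","items":{"type":"array","items":{"type":"number"}}},"fingers":{"type":"number"},"force":{"type":"number"}},"required":["moves"]}

```bash
mkdir -p pics
cat > h.py <<'E'
import numpy as np,cv2
from scipy.spatial.transform import Rotation as R
from bench import read_state, viewer, r
def cam(n,save=None):
    c=viewer.camera(n)
    if save: cv2.imwrite('pics/'+save,c['pixels'][:,:,::-1]); np.savez('pics/'+save[:-4],**c)
    return c
def world(c):
    d=c['range_z']; v,u=np.mgrid[:d.shape[0],:d.shape[1]]
    p=np.stack([(u-c['cx'])/c['fx']*d,(v-c['cy'])/c['fy']*d,d],-1)
    return p@R.from_quat(c['orientation']).as_matrix().T+c['xyz']
E
python3 - <<'E'
from h import *
s=read_state(); print(s['ee_pos'],s['eef_rot'],s['time'],r.finger_overhang)
a=cam('top','top1.png');print(a['xyz'],a['orientation'],a['fx'])
b=cam('side','side1.png');print(b['xyz'])
E
```

```text
[ 0.25852556 -0.5686157   0.23575222] [ 9.77319224e-01  2.11770233e-01 -1.95322951e-04 -6.81126563e-04] 0.0 0.014
[0.33093889 0.05620766 1.27868329] [-0.69663855  0.71599163 -0.03453755  0.0292895 ] 458.86694410451366
[ 0.48698681 -1.2209905   0.54141591]
```

View pics/top1.png

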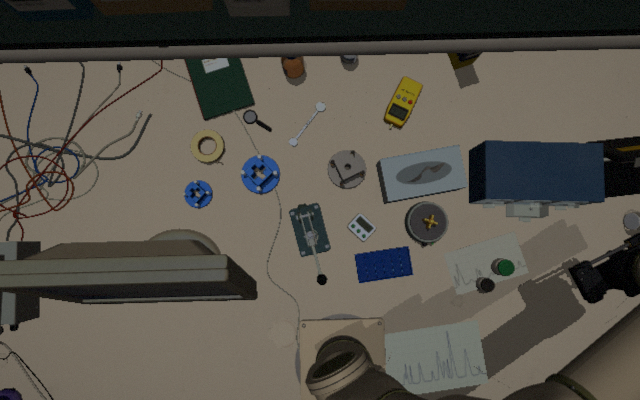

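View pics/side1.png

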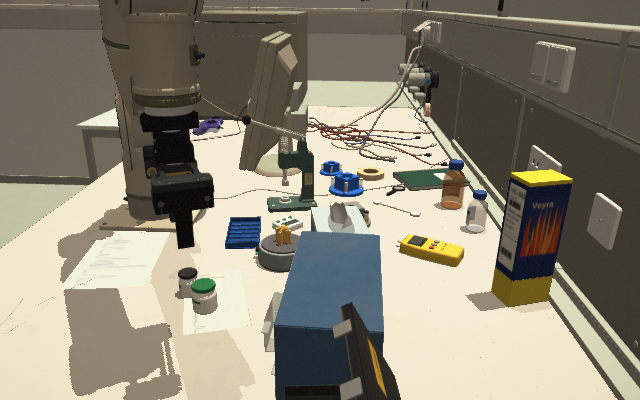

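The top view shows a larger blue rotor at (261,174), a smaller blue look-alike at (198,194), the grey rotor at (347,168), and the drive with its brass stub at (427,222). The larger blue one fits the description. I'll confirm it in an enlarged crop and measure it.

Run:
```python
from h import *
a=dict(np.load('pics/top1.npz')); w=world(a); im=a['pixels']
crop=lambda u,v,k=32:cv2.resize(im[v-k:v+k,u-k:u+k,::-1],(400,400),interpolation=cv2.INTER_CUBIC)
cv2.imwrite('pics/crops.png',np.hstack([crop(261,174),crop(427,222)]))
hsv=cv2.cvtColor(im,cv2.COLOR_RGB2HSV)
blue=((hsv[...,0]>100)&(hsv[...,0]<125)&(hsv[...,1]>150)&(hsv[...,2]>60)).astype(np.uint8)
n,l,st,ce=cv2.connectedComponentsWithStats(blue)
for i in range(1,n):
    if st[i,4]>150:
        p=w[l==i]; print(st[i],p.mean(0),np.ptp(p,0)[:2])
for u,v,name in[(261,174,'blue'),(347,168,'grey'),(427,222,'drive')]:
    W=w[v-32:v+32,u-32:u+32].reshape(-1,3)
    for lo,hi in[(.005,.02),(.035,.06),(.046,.056),(.07,.1)]:
        p=W[(W[:,2]>lo)&(W[:,2]<hi)]
        if len(p)>10:print(name,lo,hi,len(p),p[:,:2].min(0).round(4),p[:,:2].max(0).round(4),cv2.minAreaRect((p[:,:2]*1000).astype(np.float32)),np.median(p,0).round(4))
```

```text
[242 156  37  37 823] [0.51386639 0.21471658 0.02675228] [0.23711074 0.21129972]
[185 181  27  27 407] [0.46460628 0.38459936 0.02897228] [0.17153352 0.37070794]
[ 355  247   57   36 1413] [ 0.25853318 -0.11537254  0.00765825] [0.11867216 0.24759282]
blue 0.005 0.02 717 [0.4289 0.126 ] [0.6099 0.2922] ((519.2511596679688, 211.04080200195312), (165.9442138671875, 177.90956115722656), 88.51692962646484) [0.5097 0.2064 0.0095]
blue 0.035 0.06 356 [0.4703 0.1687] [0.5675 0.2646] ((518.3637084960938, 216.031494140625), (74.25662231445312, 71.20052337646484), 41.480438232421875) [0.5175 0.2154 0.0484]
blue 0.046 0.056 254 [0.4703 0.1687] [0.5607 0.2515] ((516.5062866210938, 214.88006591796875), (63.757450103759766, 66.84088134765625), 46.1545295715332) [0.5178 0.2169 0.0497]
grey 0.005 0.02 665 [ 0.4385 -0.1124] [0.6183 0.0652] ((528.5184326171875, -24.8668212890625), (176.03965759277344, 175.64974975585938), 88.47771453857422) [ 0.5193 -0.0223  0.0094]
grey 0.035 0.06 458 [ 0.4793 -0.1098] [0.5716 0.0189] ((534.6619873046875, -45.462181091308594), (72.46255493164062, 115.89049530029297), 
[... 273 characters left out ...]
.4575 -0.1497] ((372.4605712890625, -239.06100463867188), (176.1268768310547, 173.20883178710938), 88.98168182373047) [ 0.3401 -0.1855  0.0111]
drive 0.035 0.06 1237 [ 0.3157 -0.3063] [ 0.454  -0.1542] ((379.9956970214844, -240.19937133789062), (125.94393920898438, 154.01878356933594), 9.086633682250977) [ 0.3712 -0.2333  0.0437]
drive 0.046 0.056 255 [ 0.3237 -0.3012] [ 0.4532 -0.1586] ((383.082275390625, -239.1915740966797), (119.31661224365234, 144.32582092285156), 8.956664085388184) [ 0.3702 -0.2331  0.0474]
drive 0.07 0.1 373 [ 0.3552 -0.2911] [ 0.4544 -0.1441] ((404.2851867675781, -216.85263061523438), (146.67007446289062, 97.56512451171875), 88.9703140258789) [ 0.4436 -0.2022  0.0838]
```

View pics/crops.png

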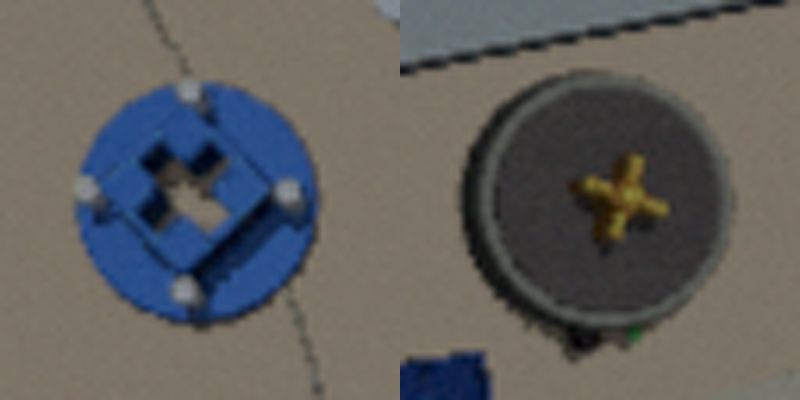

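The crop confirms that the blue part on the left has the cross bore and boss edges at about 45°. The stub's teeth lie roughly 20° off the image axes. Next I'll check obstacle heights along the route.

Run:
```python
from h import *
H={}
for n in('top','side'):
    p=world(dict(np.load(f'pics/{n}1.npz'))).reshape(-1,3)
    for x,y,z in p:
        k=(int(np.floor(x/.08)),int(np.floor(y/.08)))
        H[k]=max(H.get(k,0),z)
print('x\\y',[round(j*.08,2) for j in range(6,-10,-1)])
for i in range(9,0,-1): print(round(i*.08,2),[int(1000*H.get((i,j),0)) for j in range(6,-10,-1)])
s=read_state();print(R.from_quat(s['eef_rot']).as_matrix().round(3))
c=cam('wrist','w0.png');print(R.from_quat(s['eef_rot']).inv().apply(c['xyz']-s['ee_pos']),(R.from_quat(s['eef_rot']).inv()*R.from_quat(c['orientation'])).as_matrix().round(2),c['fx'])
```

```text
x\y [0.48, 0.4, 0.32, 0.24, 0.16, 0.08, 0.0, -0.08, -0.16, -0.24, -0.32, -0.4, -0.48, -0.56, -0.64, -0.72]
0.72 [18, 17, 20, 20, 18, 103, 7, 6, 20, 31, 27, 6, 6, 6, 6, 8]
0.64 [640, 698, 695, 678, 685, 686, 669, 668, 640, 640, 640, 640, 639, 6, 6, 7]
0.56 [640, 641, 640, 641, 641, 640, 640, 641, 640, 639, 640, 640, 639, 138, 132, 94]
0.48 [10, 36, 42, 54, 57, 44, 52, 57, 90, 137, 126, 139, 141, 141, 140, 186]
0.4 [8, 42, 41, 14, 49, 164, 204, 37, 92, 120, 90, 140, 140, 139, 141, 140]
0.32 [386, 386, 386, 385, 9, 230, 1278, 26, 21, 90, 87, 6, 62, 84, 334, 334]
0.24 [452, 452, 451, 451, 450, 230, 270, 22, 21, 43, 41, 7, 336, 526, 544, 335]
0.16 [312, 311, 312, 333, 346, 9, 267, 20, 25, 22, 663, 670, 608, 542, 542, 6]
0.08 [7, 8, 8, 7, 7, 17, 20, 311, 664, 692, 692, 685, 5, 6, 8, 8]
[[ 0.91   0.414 -0.001]
 [ 0.414 -0.91   0.001]
 [-0.    -0.001 -1.   ]]
[ 0.08114386  0.00021941 -0.14713408] [[ 0.   -0.95 -0.3 ]
 [ 1.   -0.    0.  ]
 [-0.   -0.3   0.95]] 309.41322433602676
```

Emit:
carry_out(moves=[[0.76,-0.81,-0.2,0,0,0],[0.76,-0.81,-0.2,0,0,0],[0.76,-0.81,-0.2,0,0,0],[0.76,-0.81,-0.2,0,0,0],[0.76,-0.81,-0.2,0,0,0],[0.76,-0.81,-0.2,0,0,0],[0.76,-0.81,-0.2,0,0,0],[0.76,-0.81,-0.2,0,0,0],[0,0,0,0,0,0],[0,0,0,0,0,0]], fingers=87)

```text
time: 1.4
ee_pos: [0.3725, -0.2328, 0.3004]
eef_rot: [0.977, 0.212, -0.0, 0.0]
ft_force: [-0.1, 0.5, -0.3]
width: 0.0866
grip_force: 0.0
```

Run:
```python
from h import *
s=read_state(); print(s['time'],s['ee_pos'],R.from_quat(s['eef_rot']).as_matrix().round(3))
c=cam('wrist','wd.png'); w=world(c)
for lo,hi in[(.04,.05),(.07,.095),(.07,.078),(.081,.095)]:
    m=(w[...,2]>lo)&(w[...,2]<hi)&(np.hypot(w[...,0]-.372,w[...,1]+.233)<.08)
    p=w[m]; print(lo,hi,len(p),p.mean(0),np.median(p,0),p.min(0),p.max(0))
```

```text
1.4 [ 0.3724643  -0.23282361  0.30036724] [[ 0.91   0.414 -0.   ]
 [ 0.414 -0.91  -0.   ]
 [-0.     0.    -1.   ]]
0.04 0.05 4093 [ 0.37389543 -0.2409509   0.04360417] [ 0.37582261 -0.23970333  0.04378354] [ 0.31819814 -0.29582426  0.04000216] [ 0.42596404 -0.18841587  0.04959267]
0.07 0.095 761 [ 0.41672935 -0.22906648  0.08218694] [ 0.44056378 -0.23351115  0.08364212] [ 0.3550677  -0.25979502  0.07018908] [ 0.45194156 -0.18486458  0.0869819 ]
0.07 0.078 129 [ 0.3740034  -0.24044124  0.0754408 ] [ 0.37678555 -0.23887026  0.07549553] [ 0.3550677  -0.2588756   0.07018908] [ 0.38897656 -0.22472004  0.07799646]
0.081 0.095 560 [ 0.432322   -0.22483108  0.08412777] [ 0.44392091 -0.2265798   0.08413885] [ 0.3651076  -0.25979502  0.08109656] [ 0.45194156 -0.18486458  0.0869819 ]
```

View pics/wd.png

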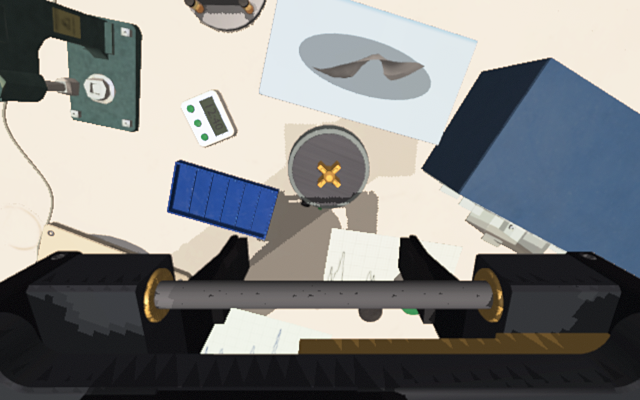

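Run:
```python
from h import *
c=dict(np.load('pics/wd.npz')); w=world(c); hsv=cv2.cvtColor(c['pixels'],cv2.COLOR_RGB2HSV)
near=np.hypot(w[...,0]-.374,w[...,1]+.240)<.03
m=near&(w[...,2]>.068); p=w[m]
from scipy.optimize import least_squares
# plate+housing rim: circle of the housing top
q=w[(w[...,2]>.040)&(w[...,2]<.05)&(np.hypot(w[...,0]-.374,w[...,1]+.240)<.075)][:,:2]
h=cv2.convexHull((q*1000).astype(np.float32)); print('housing',cv2.minEnclosingCircle(h))
core=p[p[:,2]>.081]; print('core',len(core),core.mean(0),(core.min(0)+core.max(0))/2)
t=p[:,:2]; 
for c0 in(np.array([.374,-.240]),(core.min(0)+core.max(0))[:2]/2):
    d=t-c0; rr=np.hypot(*d.T); k=rr>.010; th=np.arctan2(d[k,1],d[k,0]); z=(rr[k]*np.exp(4j*th)).mean()
    print('yaw',np.degrees(np.angle(z))/4,abs(z)/rr[k].mean(),rr.max())
print('rect',cv2.minAreaRect((t*1000).astype(np.float32)))
b=w[(w[...,2]>.1)&(w[...,2]<.16)&(w[...,1]<-.2)&(w[...,0]>.3)]; d=np.hypot(b[:,0]-.374,b[:,1]+.24); i=d.argmin(); print('box near',b[i],d[i]); 
print(cv2.minAreaRect((b[b[:,2]>.13][:,:2]*1000).astype(np.float32)))
v,u=np.where(m); k=cv2.resize(c['pixels'][120:220,270:390,::-1],None,fx=5,fy=5,interpolation=cv2.INTER_CUBIC); cv2.imwrite('pics/stub.png',k)
```

```text
housing ((371.9129638671875, -241.61392211914062), 54.294578552246094)
core 9004 [ 0.39720608 -0.23013218  0.38781113] [ 0.38453105 -0.230775    0.24139123]
yaw 23.159207474695823 0.3058212702725782 0.029998794825128117
yaw -27.008816726074453 0.3541244255299657 0.033257824597607656
rect ((380.4857482910156, -237.4447784423828), (46.00798034667969, 37.488990783691406), 24.625926971435547)
box near [ 0.47792429 -0.20027823  0.10192757] 0.1112568066988383
((494.21612548828125, -416.4757385253906), (395.0047607421875, 152.0294189453125), 87.15388488769531)
```

View pics/stub.png

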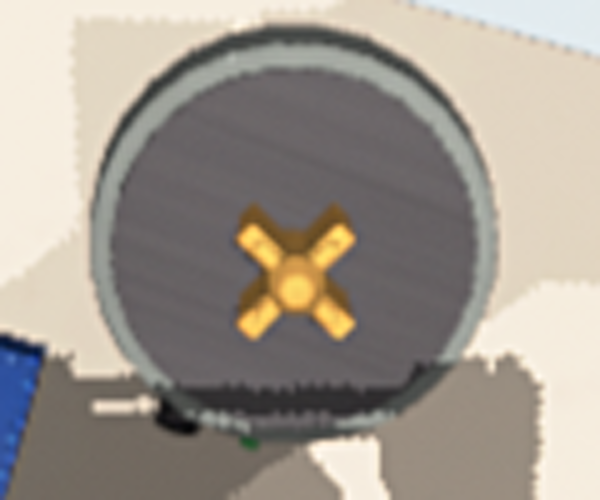

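```bash
cat >> h.py <<'E'
def ray(c,u,v,z):
    d=R.from_quat(c['orientation']).apply([(u-c['cx'])/c['fx'],(v-c['cy'])/c['fy'],1]); return c['xyz']+d*(z-c['xyz'][2])/d[2]
E
python3 - <<'E'
from h import *
c=dict(np.load('pics/wd.npz'))
P=[ray(c,269.6+x/5,119.6+y/5,.078)[:2] for x,y in[(248,232),(345,330),(345,232),(248,330)]]
print(np.round(P,4),np.mean(P,0)); 
for a,b in((0,1),(2,3)):
    d=P[b]-P[a]; print(np.linalg.norm(d),np.degrees(np.arctan2(d[1],d[0]))%90)
print('nose',ray(c,269.6+59.2,119.6+57.4,.087)[:2])
w=world(c); p=w[164:190,316:342].reshape(-1,3); 
for lo,hi in((.070,.0785),(.0785,.083),(.083,.1)):
    k=p[(p[:,2]>lo)&(p[:,2]<hi)]; print(len(k),k.mean(0),k.min(0),k.max(0))
E
```

```text
[[ 0.378  -0.2258]
 [ 0.3656 -0.2577]
 [ 0.3877 -0.2472]
 [ 0.3557 -0.2359]] [ 0.3717579  -0.24162702]
0.03419798220710345 68.6430679080151
0.033997743118654875 70.54710964209801
nose [ 0.3723036  -0.24105438]
144 [ 0.37381182 -0.24085057  0.07574246] [ 0.3550677  -0.2588756   0.07018908] [ 0.38897656 -0.22472004  0.07849202]
83 [ 0.3721297  -0.24104273  0.0801694 ] [ 0.35961091 -0.25429418  0.07855345] [ 0.3833452  -0.22971714  0.08299972]
70 [ 0.37227697 -0.24137125  0.08501637] [ 0.36622117 -0.24667913  0.08309373] [ 0.37790101 -0.23628498  0.0869819 ]
```

Emit:
carry_out(moves=[[0.79,-0.87,0,0,0,0],[0.79,-0.87,0,0,0,0],[0.79,-0.87,0,0,0,0],[0.79,-0.87,0,0,0,0],[0.79,-0.87,0,0,0,0],[0.79,-0.87,0.1,0,0,0],[0.79,-0.87,0.1,0,0,0],[0.79,-0.87,0.1,0,0,0],[0.79,-0.87,0.1,0,0,0],[0.79,-0.87,0.1,0,0,0],[0,0,0,0,0,0],[0,0,0,0,0,0]])

```text
time: 2.95
ee_pos: [0.5169, 0.2139, 0.2799]
eef_rot: [0.977, 0.211, -0.001, 0.0]
ft_force: [-0.6, -0.1, -0.3]
width: 0.0873
grip_force: 0.0
```

Run:
```python
from h import *
s=read_state(); print(s['time'],s['ee_pos'],s['joint_positions'],R.from_quat(s['eef_rot']).as_euler('ZYX',degrees=True))
c=cam('wrist','wr.png'); w=world(c)
hsv=cv2.cvtColor(c['pixels'],cv2.COLOR_RGB2HSV)
m=(hsv[...,0]>100)&(hsv[...,0]<125)&(hsv[...,1]>120)&(np.hypot(w[...,0]-.516,w[...,1]-.215)<.06)
k=m&(w[...,2]>.0465)&(w[...,2]<.054); p=w[k]; rc=cv2.minAreaRect((p[:,:2]*1000).astype(np.float32)); print('boss',len(p),rc,p[:,2].mean())
f=w[m&(w[...,2]>.007)&(w[...,2]<.0135)]; print('flange',cv2.minEnclosingCircle((f[:,:2]*1000).astype(np.float32)))
v,u=np.where(m); print(u.min(),u.max(),v.min(),v.max()); v0,u0=int(v.mean()),int(u.mean())
cv2.imwrite('pics/rot.png',cv2.resize(c['pixels'][max(v0-60,0):v0+60,u0-80:u0+80,::-1],(800,600),interpolation=cv2.INTER_CUBIC)); print(u0,v0)
```

```text
2.95 [0.51686614 0.21389359 0.27990019] [ 0.25442211  0.27193521 -0.87072637  1.53470024  0.20866663  1.43339385
 -1.77253401] [ 2.43688048e+01  7.11633605e-02 -1.79999437e+02]
boss 1172 ((518.5704956054688, 212.56863403320312), (54.18250274658203, 53.99620819091797), 42.61757278442383) 0.04878501993993238
flange ((518.1378784179688, 212.73223876953125), 53.237552642822266)
142 505 125 396
324 166
```

View pics/rot.png

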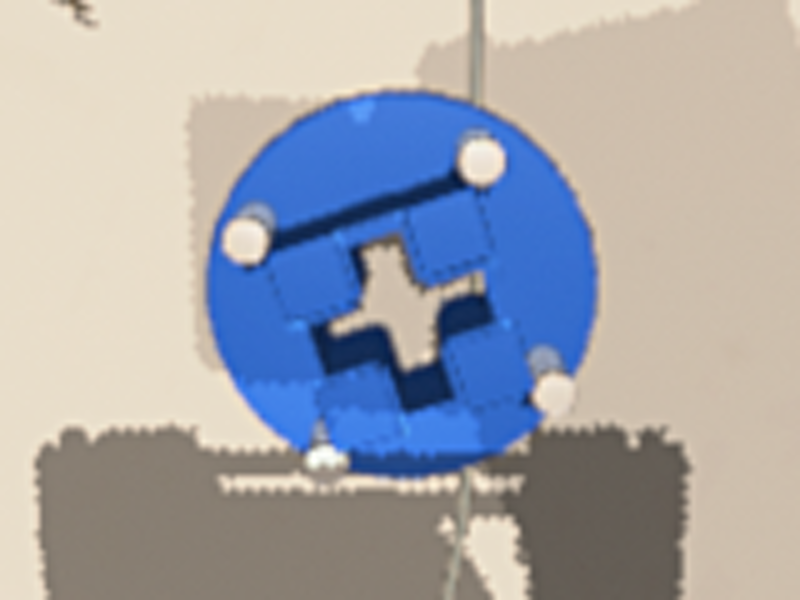

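Run:
```python
from h import *
def clear(n,cx,cy,yaw,zmin):
    p=np.vstack([world(dict(np.load(f'pics/{f}.npz'))).reshape(-1,3) for f in n])
    a=np.radians(yaw); d=p[:,:2]-[cx,cy]; lx=abs(d@[np.cos(a),np.sin(a)])-.0375; ly=abs(d@[-np.sin(a),np.cos(a)])-.095
    g=np.hypot(np.maximum(lx,0),np.maximum(ly,0))
    for z in zmin:
        k=(p[:,2]>z)&(p[:,2]<.24); i=np.where(k)[0][np.argsort(g[k])[:1]]; print(yaw,z,len(n),g[i],p[i])
for y in(69.6,-20.4): clear(['top1'],.372,-.241,y,(.08,.10,.12,.13)); clear(['wd'],.372,-.241,y,(.08,.10,.12,.13))
clear(['top1'],.518,.2126,42.6,(.06,.08))
```

```text
69.6 0.08 1 [0.] [[ 0.44398575 -0.24289338  0.08060881]]
69.6 0.1 1 [0.03150967] [[ 0.50202054 -0.2243361   0.13715159]]
69.6 0.12 1 [0.03150967] [[ 0.50202054 -0.2243361   0.13715159]]
69.6 0.13 1 [0.03150967] [[ 0.50202054 -0.2243361   0.13715159]]
69.6 0.08 1 [0.] [[ 0.45030601 -0.26987574  0.0833481 ]]
69.6 0.1 1 [0.02942002] [[ 0.49940121 -0.22393111  0.13861038]]
69.6 0.12 1 [0.02942002] [[ 0.49940121 -0.22393111  0.13861038]]
69.6 0.13 1 [0.02942002] [[ 0.49940121 -0.22393111  0.13861038]]
-20.4 0.08 1 [0.] [[ 0.43757313 -0.16510148  0.08694351]]
-20.4 0.1 1 [0.03511181] [[ 0.47434009 -0.17348847  0.10643117]]
-20.4 0.12 1 [0.05221489] [[ 0.48438342 -0.1961884   0.12333627]]
-20.4 0.13 1 [0.05375636] [[ 0.42287354 -0.36557251  0.13149844]]
-20.4 0.08 1 [0.] [[ 0.43709608 -0.16959813  0.08312516]]
-20.4 0.1 1 [0.03520584] [[ 0.4740116  -0.17505183  0.10945068]]
-20.4 0.12 1 [0.04969989] [[ 0.48200334 -0.19537309  0.12037778]]
-20.4 0.13 1 [0.05470055] [[ 0.42240999 -0.36864533  0.13096422]]
42.6 0.06 1 [0.10840185] [[0.41702807 0.10685432 0.14544334]]
42.6 0.08 1 [0.10840185] [[0.41702807 0.10685432 0.14544334]]
```

Emit:
carry_out(moves=[[0,0,0,0,0,-0.76],[0,0,0,0,0,-0.76],[0,0,0,0,0,-0.76],[0,0.045,0.9,0,0,0],[0,0,0.9,0,0,0],[0,0,0.9,0,0,0],[0,0,0.9,0,0,0],[0,0,0.9,0,0,0],[0,0,0.6,0,0,0],[0,0,0.5,0,0,0],[0,0,0.5,0,0,0],[0,0,0,0,0,0],[0,0,0,0,0,0]])

```text
time: 4.62
ee_pos: [0.5181, 0.2142, 0.0372]
eef_rot: [0.931, 0.364, 0.0, 0.0]
ft_force: [1.2, -0.3, -0.3]
width: 0.0868
grip_force: 0.0
```

Emit:
carry_out(moves=[[0,0,0,0,0,0],[0,0,0,0,0,0],[0,0,0,0,0,0],[0,0,0,0,0,0],[0,0,0,0,0,0],[0,0,0,0,0,0],[0,0,0,0,0,0],[0,0,0,0,0,0]], fingers=40, force=25)

```text
time: 5.62
ee_pos: [0.5178, 0.2139, 0.0366]
eef_rot: [0.931, 0.364, 0.0, 0.0]
ft_force: [0.6, -0.9, 1.8]
width: 0.0538
grip_force: 25.0
```

Emit:
carry_out(moves=[[0,0,-0.3,0,0,0],[0,0,-0.7,0,0,0],[0,0,-0.9,0,0,0],[0,0,-0.9,0,0,0],[0,0,-0.9,0,0,0],[0,0,-0.9,0,0,0],[0,0,-0.9,0,0,0],[0,0,-0.9,0,0,0],[0,0,-0.2,0,0,-0.84],[0,0,0,0,0,-0.84],[0,0,0,0,0,-0.84],[0,0,0,0,0,-0.84],[-0.5,0,0,0,0,0],[-0.9,0,0,0,0,0],[-0.9,0,0,0,0,0],[-0.9,0,0,0,0,0],[-0.9,0,0,0,0,0],[-0.9,0,0,0,0,0],[-0.9,0,0,0,0,0],[0,0,0,0,0,0]])

```text
time: 8.12
ee_pos: [0.4343, -0.0093, 0.3007]
eef_rot: [0.822, 0.569, -0.001, 0.0]
ft_force: [0.0, 1.4, -3.5]
width: 0.054
grip_force: 25.0
```

Run:
```python
from h import *
s=read_state(); M=R.from_quat(s['eef_rot']).as_matrix(); print(s['time'],s['ee_pos'],s['width'],s['grip_force'],s['ft_force'],np.degrees(np.arctan2(M[1,0],M[0,0])),s['joint_positions'])
print(M.T@(np.array([.372,-.2413,.30])-s['ee_pos'])/.04)
```

```text
8.125 [ 0.43430589 -0.00925361  0.30066697] 0.05395920936218389 24.999659103923477 [ 0.02811975  1.40777287 -3.45664851] 69.35661942028192 [ 0.82286434 -0.11433258 -0.82182983  1.78706358 -0.08311666  1.43336752
 -0.34455255]
[-5.97780483  0.58756165  0.02486077]
```

Emit:
carry_out(moves=[[-0.7,0.1,0,0,0,0],[-0.9,0.1,0,0,0,0],[-0.9,0.1,0,0,0,0],[-0.9,0.1,0,0,0,0],[-0.9,0.1,0,0,0,0],[-0.9,0.09,0,0,0,0],[-0.78,0,0,0,0,-0.03],[0,0,0.5,0,0,0],[0,0,0.8,0,0,0],[0,0,0.8,0,0,0],[0,0,0.4,0,0,0],[0,0,0,0,0,0],[0,0,0,0,0,0]])

```text
time: 9.75
ee_pos: [0.3747, -0.2397, 0.2018]
eef_rot: [0.82, 0.572, 0.0, 0.001]
ft_force: [-0.3, 0.6, -2.1]
width: 0.0535
grip_force: 25.0
```

Run:
```python
from h import *
s=read_state(); M=R.from_quat(s['eef_rot']).as_matrix(); print(s['time'],s['ee_pos'],s['width'],s['grip_force'],s['ft_force'],np.degrees(np.arctan2(M[1,0],M[0,0])))
print(M.T@(np.array([.372,-.2413,.14])-s['ee_pos'])/.04)
c=cam('wrist','wc.png'); w=world(c)
hsv=cv2.cvtColor(c['pixels'],cv2.COLOR_RGB2HSV)
m=(hsv[...,0]>100)&(hsv[...,0]<125)&(hsv[...,1]>120)&(np.hypot(w[...,0]-.372,w[...,1]+.241)<.065)&(w[...,2]>.15)
p=w[m]; print(len(p),np.percentile(p[:,2],[2,20,50,80,98]))
top=p[p[:,2]>np.percentile(p[:,2],98)-.006]; print(cv2.minAreaRect((top[:,:2]*1000).astype(np.float32)))
f=p[p[:,2]<np.percentile(p[:,2],2)+.006]; print('fl',cv2.minEnclosingCircle((f[:,:2]*1000).astype(np.float32)))
im=np.vstack([cv2.resize(c['pixels'][100:300,120:520,::-1],(600,300))]); cv2.imwrite('pics/wc2.png',im)
```

```text
9.75 [ 0.37468837 -0.23969696  0.20175824] 0.05352706128600042 24.999904511205386 [-0.26324243  0.5876029  -2.12415508] 69.8397838429832
[-0.06023693 -0.05180226  1.54389488]
15647 [0.17263708 0.1739973  0.19061406 0.21390497 0.21507771]
((373.9491271972656, -236.46304321289062), (59.31401062011719, 77.7707748413086), 70.25553894042969)
fl ((374.2867431640625, -238.68246459960938), 53.34981155395508)
```

View pics/wc2.png

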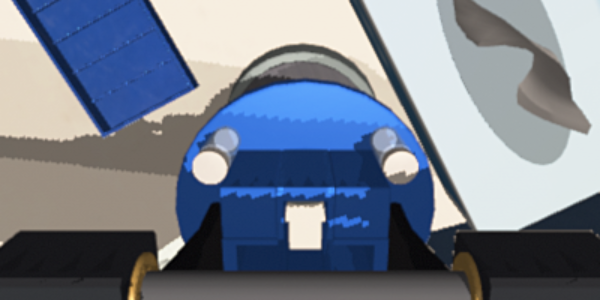

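Emit:
carry_out(moves=[[-0.07,-0.045,0.2,0,0,0],[0,0,0.4,0,0,0],[0,0,0.5,0,0,0],[0,0,0.4,0,0,0],[0,0,0.2,0,0,0],[0,0,0,0,0,0],[0,0,0,0,0,0],[0,0,0,0,0,0]])

```text
time: 10.8
ee_pos: [0.3716, -0.2418, 0.1331]
eef_rot: [0.82, 0.572, 0.0, 0.001]
ft_force: [-0.4, 0.6, -2.8]
width: 0.0538
grip_force: 25.0
```

Run:
```python
from h import *
s=read_state(); M=R.from_quat(s['eef_rot']).as_matrix(); print(s['ee_pos'],s['ft_force'],np.degrees(np.arctan2(M[1,0],M[0,0])))
print(M.T@(np.array([.372,-.2413,.0816])-s['ee_pos'])/.04)
```

```text
[ 0.37160341 -0.24181942  0.1331027 ] [-0.38904418  0.55703153 -2.75145689] 69.8151109817512
[0.01616301 0.00350563 1.28756488]
```

Aligned within 1 mm, so I'll lower it slowly.

Emit:
carry_out(moves=[[0,0,0.15,0,0,0],[0,0,0.15,0,0,0],[0,0,0.15,0,0,0],[0,0,0.15,0,0,0],[0,0,0,0,0,0],[0,0,0,0,0,0]])

```text
time: 11.55
ee_pos: [0.3714, -0.2416, 0.1086]
eef_rot: [0.82, 0.572, 0.0, 0.0]
ft_force: [1.1, -0.3, -3.1]
width: 0.0537
grip_force: 25.0
```

Emit:
carry_out(moves=[[0,0,0.1,0,0,0],[0,0,0.15,0,0,0],[0,0,0.15,0,0,0],[0,0,0.12,0,0,0],[0,0,0.08,0,0,0],[0,0,0,0,0,0],[0,0,0,0,0,0]])

```text
time: 12.42
ee_pos: [0.3714, -0.2417, 0.0847]
eef_rot: [0.82, 0.572, 0.0, 0.0]
ft_force: [-0.3, -0.1, -2.0]
width: 0.0538
grip_force: 25.0
```

Emit:
carry_out(moves=[[0,0,0.03,0,0,0],[0,0,0.03,0,0,0],[0,0,0.02,0,0,0],[0,0,0,0,0,0],[0,0,0,0,0,0]])

```text
time: 13.05
ee_pos: [0.3713, -0.2417, 0.0816]
eef_rot: [0.82, 0.572, -0.0, 0.0]
ft_force: [-2.9, 1.9, 5.1]
width: 0.0536
grip_force: 25.0
```

Contact force has risen upward at the expected height, so the rotor is home. I'll release and retreat.

Emit:
carry_out(moves=[[0,0,0,0,0,0],[0,0,0,0,0,0],[0,0,0,0,0,0],[0,0,0,0,0,0],[0,0,0,0,0,0],[0,0,0,0,0,0],[0,0,-0.2,0,0,0],[0,0,-0.4,0,0,0],[0,0,-0.8,0,0,0],[0,0,-0.8,0,0,0],[0,0,-0.8,0,0,0],[0,0,-0.8,0,0,0],[0,0,-0.8,0,0,0],[0,0,0,0,0,0]], fingers=80)

```text
time: 14.8
ee_pos: [0.3724, -0.242, 0.2687]
eef_rot: [0.82, 0.572, 0.001, 0.003]
ft_force: [-0.2, -0.1, 0.3]
width: 0.0799
grip_force: 0.0
```

Run:
```python
from h import *
s=read_state(); print(s['time'],s['ee_pos'],s['width'],s['ft_force'])
c=cam('wrist','we.png'); w=world(c)
hsv=cv2.cvtColor(c['pixels'],cv2.COLOR_RGB2HSV)
m=(hsv[...,0]>100)&(hsv[...,0]<125)&(hsv[...,1]>120)&(np.hypot(w[...,0]-.372,w[...,1]+.241)<.065)&(w[...,2]>.03)
p=w[m]; print(np.percentile(p[:,2],[2,10,20,50,80,98]))
t=p[(p[:,2]>.088)&(p[:,2]<.1)]; print(t[:,2].mean(),cv2.minAreaRect((t[:,:2]*1000).astype(np.float32)))
f=p[(p[:,2]>.049)&(p[:,2]<.061)]; print(cv2.minEnclosingCircle((f[:,:2]*1000).astype(np.float32)), np.linalg.lstsq(np.c_[f[:,:2],np.ones(len(f))],f[:,2],rcond=None)[0])
```

```text
14.8 [ 0.37235626 -0.24200811  0.268732  ] 0.07987163874233856 [-0.23524593 -0.05118299  0.31117766]
[0.05238761 0.0531556  0.05358385 0.05475988 0.09367326 0.09550306]
0.09362632619103432 ((370.8454284667969, -241.10195922851562), (53.87030792236328, 54.03956985473633), 69.60994720458984)
((370.6141052246094, -241.32351684570312), 53.407779693603516) [ 0.00103757 -0.00134629  0.05326747]
```

View pics/we.png

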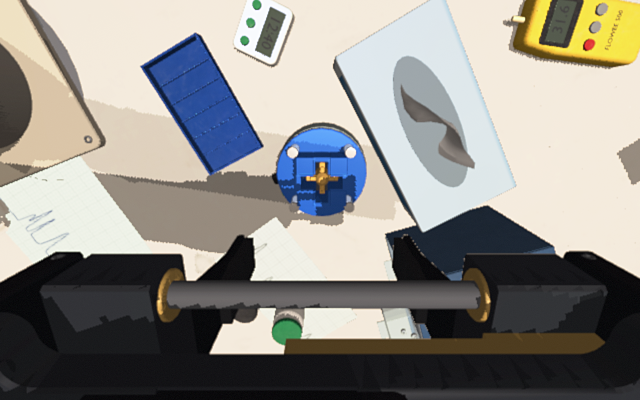

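The picture shows the rotor flat on the drive at (321,170), with the stub's teeth in its slots. The flange top measures about 54 mm and the boss top 94 mm, so the rotor is home and level. The gripper is clear of it.

```bash
python3 -c "
from bench import r
print(r.close_job())"
```

```text
the job is handed in; nothing more can be done
None
```

The blue rotor is on the stub and fully home, level and within about 2 mm of its axis; the gripper is clear, the grey rotor wasn't touched, and the job was handed in at about 15 s (no verdict was returned).

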